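# Third hand at the preload fixture

## Task

A leftover piece of aluminium profile lies in the fixture, between the angle bracket and the sprung stop: first put it into the empty blue bin. Then act as a third hand for a colleague who will screw the bracket down: slide the bracket, flat on the fixture plate and between the two yellow lines, squarely against the black pad of the sprung stop, and press so that the stop's pointer stays steadily in the green zone, never in the red. Finish while still holding the bracket pressed there, and leave the bottle, carton and screwdriver alone.

Things in the scene. Friction and masses are not known exactly. Their poses are not given: they have to be found in the camera images.
- fixture: Fixed fixture: dark steel base plate 300 (x) x 150 (y) x 12 mm; origin at the centre of its underside; x = pressing direction, away from the robot to the stop. Yellow lines along x, inner edges at y = +-53 mm. Blue housing at the far end (x 108 to 148, y +-55, top z 62 mm), scale on its top from near to far: white 10, green 15, white 5, red 10 mm.
- pad (a point): Black rubber pad 90 mm wide on the front of the sprung stop's blue upright plate; both reach 1 to 51 mm above the fixture plate. Origin: middle of the pad's front face (towards the robot), level with the top of the fixture plate (12 mm above the bench); axes as the fixture's. Unpressed it lies at x = 55 mm, y = 0 in the fixture's frame.
- stop (a joint): Travel of the sprung stop in m: 0 unpressed, growing as it is pressed along the fixture's +x; spring 600 N/m without preload or friction, end of travel 0.037. A black pointer on the stop moves over the scale: green zone = 0.010 to 0.025 (6 to 15 N), red from 0.030 (18 N).
- bracket: Loose aluminium angle bracket, 0.2 to 0.42 kg, foot down on the fixture plate, 85 to 120 mm short of the pad. Origin: bottom middle of its flat front face; x out of this face to the stop, z up. Flange x -8 to 0, y +-45, z 0 to 60 mm; foot x -68 to -8, y +-45, z 0 to 8; behind the flange an upright rib x -46 to -8, y +-6, z 8 to 56 (12 mm thick), to grip from above across y.
- offcut: Loose leftover of slotted aluminium profile, 45 (x) x 30 (y) x 30 (z) mm, about 70 g, lying on the fixture plate between bracket and pad with its length roughly along the fixture's x (within 0.25 rad); origin at the centre of its underside.
- offcut_mid (a point): Centre of the profile offcut, 15 mm above its underside.
- empty_bin: Empty blue open bin, fixed, 200 (x) x 160 (y) x 80 mm high, walls and floor 4 mm, near wall (towards the robot, -x) only 40 mm high; origin at the centre of its underside. It may stand left or right of the fixture; an equal bin filled with screws stands on the other side.
- empty_bin_floor (a point): Centre of the empty bin's inner floor, 4 mm above the bench; axes are the bin's.
- screw_bin: Equal blue bin filled with screws to about 50 mm height, fixed, to be left alone; origin at the centre of its underside.
- bottle: White bottle with red cap, 56 mm across, 150 mm high, bystander; origin at the centre of its underside.
- carton: Cardboard carton 70 x 100 x 55 mm, bystander; origin at the centre of its underside.
- driver: Orange-handled screwdriver, 200 mm long, lying near the robot, bystander; its length along its x axis.

How it is judged:
By the outcome, as a careful person would: the job done as asked, in the order asked, and still so for the second after the job is handed in, while the arm keeps its last pose, push and grip.
It also fails if it takes over 51 s, if anything falls off the work surface, if the arm or the gripper's body presses on something with over 40 N, if the wrist force passes 120 N, or if a joint passes its speed limit or range.

## Robot

A 7-joint arm with a two-finger parallel gripper is mounted at the origin on the work surface. World frame = base frame: x ahead of the robot, y to its left, z up, the work surface at z = 0. Lengths are in m, angles in rad, forces in N, time in s.
With the tool pointing down it reaches from about 0.4 to 0.85 m from the base axis. Payload 10.4 kg.
Tool frame: the origin (TCP) lies on the centre line of the jaws, within the pads' length; the fingertips stand 14 mm ahead of it and the grasp point (between the pads) lies 5 mm behind it (tip_reach is the z of the fingertips in the tool frame, in m); z points along the fingers, x is the direction in which the jaws open and shut, and the axes are right-handed (so a half turn about z gives the same grasp; the last joint's range is limited). The gripper opens to 87 mm and grips with 3 to 60 N. Pads are 19 mm wide; open, the fingers measure 117 mm over their backs; the gripper's body (75 mm by 190 mm) begins 51 mm behind the grasp point.
Start: joints at [1.317, 0.332, -0.065, 1.46, 0.022, 1.35, -0.088], TCP at [0.143, -0.608, 0.237] pointing down, gripper open.
Joint ranges: [-2.6, 2.6], [-0.5, 2.12], [-1.47, 1.34], [0.16, 2.42], [-1.27, 4.41], [0.06, 2.06], [-2.6, 2.6]. Speed limits (rad/s): [2.22, 2.22, 2.79, 2.79, 3.14, 3.14, 3.14].

## Interface

Orientations are given as a unit quaternion [x, y, z, w].
In Python, from bench import * gives the robot as it stands.
- The arm moves only by the tool carry_out, never from a script. Its argument "rows" is a list of rows, each a list of 5 numbers: the closure, from -1 (fully open) to 1 (shut), so that 0 is half open, then the shift along the tool's x, y, z in units of 30 mm (1.0 is 30 mm), then the turn about the tool's z in units of 5 degrees (1.0 is 5 degrees). In form: [[jaw, x, y, z, turn], ...]. A call has 1 to 20 rows; each row shifts and turns the pose as measured when the row begins, along the tool's axes as they then stand; what a row does not reach is not made up. A row lasts 1/12 s, in which the tool goes at most 41.7 mm and 7.16 degrees, less where a joint would pass 70% of its speed; a pose out of reach is approached as far as the arm can. A call is refused whole if a number of a shift passes 1 or a number of a turn 1, either way. A call with a gripper value outside its range is refused whole. The fingers move at their own pace and stop on an object; "force" is the grip in N (left out, the last holds). Time passes only in rows, so rows that do not move let the fingers close. It gives the time, the measured TCP pose, the force and the opening at its end, in the units of the state.
- read_state(): the state, without advancing time (a new reading comes with each control period).
- camera(name): name is "scene" or "top" or "wrist"; returns the picture (480x640x3 uint8, blue, green, red); there is no depth.
- camera_info(name): a dict with "fx", "fy", "cx", "cy" (pixels), "extrinsics" (4x4, takes a point from camera to world coordinates); the wrist camera has in their place "tool_from_camera" (4x4, takes a point from camera to tool coordinates, whose origin is the TCP and whose axes are the tool frame's). Camera axes: x right, y down, z forward; pixel columns grow to the right and rows downward; lengths in m; the calibration is good to about 2 mm. A picture is of the moment at which its call begins: read the wrist's pose just before it. camera_info takes no time and is no camera call.
- close_job(): hands the job in, once; it reports no verdict.
Trained networks look in the newest picture that a camera, given by its name, has taken for a name from the list of things; names that differ only in an ending like _2 or _b are one class to them, and where a whole thing is asked for, a point or a joint stands for the part that bears it (a point fixed in the world has none). Each returns a list of dicts, best first, with "conf" (0 to 1); they miss things now and then, are a little off and sometimes report something else, mostly with a low value. They report only what shows in the picture. A call takes as long as a camera call.
- recognise(query, camera): "box" ([centre column, centre row, width, height] in pixels, round what is visible of it).
- silhouettes(query, camera): "mask" (480x640 bool, what is visible of it) and "box" ([centre column, centre row, width, height] in pixels, round what is visible of it).
- pinpoint(query, camera): "xy" ([column, row] in pixels: a listed point, or the origin of a listed thing).
The state is a dict: "time": time; "joint_positions": joint angles; "joint_vel": joint speeds; "joint_torque": joint torques, N m; "ee_pos": TCP position; "eef_rot": TCP orientation; "ft_force": force on the tool from outside, world axes, zero at the start; "torque": the same for the moment, N m; "width": finger opening in m.
Only numpy, scipy, OpenCV 4.12 (cv2) and the standard library are available. Lean on these libraries where they do the work, as an engineer would, in place of code of your own. Each camera call takes 0.05 s, during which the arm holds its last target. There are 200 camera calls.

## Working session

There is one attempt and no reset: what is moved stays moved. The work goes in short steps, Python scripts to look and compute and a tool call to move; the robot and the scene stay as the last step left them, time stands still between calls to the robot, and variables do not carry over. Pictures are saved under pics/ and viewed, about 8 in all and at most 12, crops included, and the job is handed in when it is done.

Besides the shell and the picture viewer there is one more tool, called after "Call:" as name([rows], argument=value, ...), one row to a line, values as JSON. carry_out: Moves the arm, as the interface text tells. Its arguments: {"type":"object","properties":{"rows":{"type":"array","items":{"type":"array","items":{"type":"number"}}},"force":{"type":"number"}},"required":["rows"]}

```bash
mkdir -p pics; cat > h.py <<'E'
from bench import *
import numpy as np, cv2
from scipy.spatial.transform import Rotation as R
def ray(cam,uv,z,st=None):
    i=camera_info(cam)
    if cam=="wrist":
        T=np.eye(4);T[:3,:3]=R.from_quat(st["eef_rot"]).as_matrix();T[:3,3]=st["ee_pos"];T=T@np.array(i["tool_from_camera"])
    else: T=np.array(i["extrinsics"])
    d=T[:3,:3]@np.array([(uv[0]-i["cx"])/i["fx"],(uv[1]-i["cy"])/i["fy"],1])
    return T[:3,3]+d*(z-T[2,3])/d[2]
E
cat > a.py <<'E'
from h import *
s=read_state();print(s)
for c in("top","scene"):
    im=camera(c);cv2.imwrite(f"pics/{c}0.png",im)
    for q,z in [("fixture",0),("pad",.012),("bracket",.012),("offcut_mid",.027),("offcut",.012),("empty_bin_floor",.004),("screw_bin",0),("bottle",0),("carton",0),("driver",.01)]:
        r=pinpoint(q,c)[:2]
        print(c,q,[(round(float(x["conf"]),2),np.round(x["xy"]),ray(c,x["xy"],z).round(4)) for x in r])
E
python3 a.py
```

```text
{'time': 0.0, 'joint_positions': array([ 1.31742488,  0.33284994, -0.06468395,  1.46095739,  0.02159994,
        1.34988163, -0.08849102]), 'joint_vel': array([ 0.00066762, -0.00039815,  0.00156202, -0.00274407,  0.00081233,
       -0.00063436,  0.00086892]), 'joint_torque': array([ 3.96070927e-04, -6.23249745e+01,  2.50642985e-02, -3.89892769e+01,
       -6.13121968e-02,  3.97828000e-02,  1.29392861e-04]), 'ee_pos': array([ 0.14285684, -0.60807583,  0.2357599 ]), 'eef_rot': array([ 7.83818444e-01, -6.20989659e-01, -5.70288846e-04, -4.06734765e-04]), 'ft_force': array([ 0.15933791, -0.71244505,  0.67192588]), 'torque': array([ 0.00273922, -0.03010451,  0.04717349]), 'width': 0.08705754207430154}
top fixture [(0.71, array([328., 216.]), array([ 0.5601, -0.0029,  0.    ]))]
top pad [(0.95, array([326., 192.]), array([0.6062, 0.0019, 0.012 ]))]
top bracket [(0.86, array([330., 243.]), array([ 0.5058, -0.0056,  0.012 ]))]
top offcut_mid [(0.56, array([327., 211.]), array([5.666e-01, 4.000e-04, 2.700e-02]))]
top offcut [(0.89, array([330., 211.]), array([ 0.5689, -0.007 ,  0.012 ]))]
top 
[... 803 characters left out ...]
012 ]))]
scene offcut_mid [(0.9, array([297., 270.]), array([ 0.5668, -0.0039,  0.027 ])), (0.65, array([338., 183.]), array([ 0.3127, -0.2078,  0.027 ]))]
scene offcut [(0.77, array([300., 274.]), array([ 0.5609, -0.0032,  0.012 ]))]
scene empty_bin_floor [(0.87, array([243., 197.]), array([ 0.5412, -0.3256,  0.004 ])), (0.18, array([319., 266.]), array([ 0.5084, -0.006 ,  0.004 ]))]
scene screw_bin [(0.85, array([404., 370.]), array([0.5188, 0.3047, 0.    ]))]
scene bottle [(0.66, array([188., 243.]), array([ 0.7312, -0.2473,  0.    ]))]
scene carton [(0.69, array([305., 409.]), array([0.7197, 0.266 , 0.    ]))]
scene driver [(0.61, array([337., 184.]), array([ 0.304 , -0.2234,  0.01  ]))]
```

```bash
python3 - <<'E'
import cv2
a=cv2.imread("pics/top0.png");cv2.imwrite("pics/top0c.png",cv2.resize(a[160:290,240:420],None,fx=4.4,fy=4.4,interpolation=cv2.INTER_CUBIC))
E
```

```text
(no output)
```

View pics/top0.png

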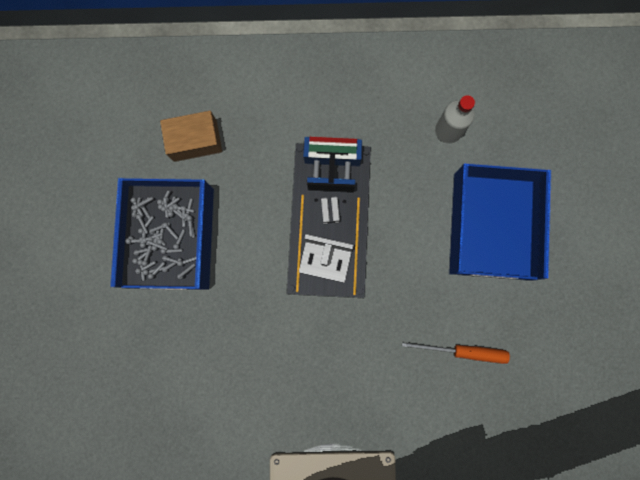

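View pics/top0c.png

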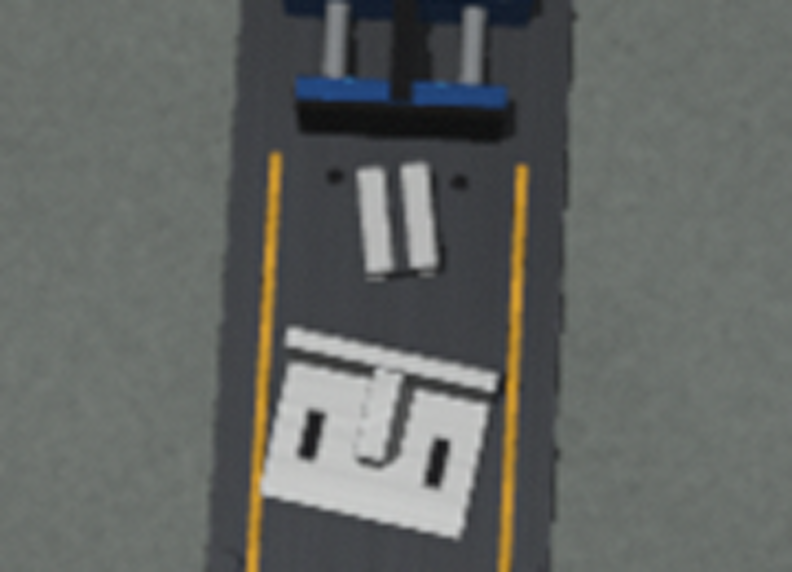

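The top view shows the bracket rotated about 13° clockwise at (328,257), the offcut at (330,210), and the pad at (331,187). The empty bin is on the right at (502,222). The screw bin is on the left at (162,235), well clear, and the bottle stands at (458,115).

```bash
cat > b.py <<'E'
from h import *
P=lambda u,v,z: ray("top",(240+(u+.5)/4.4-.5,160+(v+.5)/4.4-.5),z)
ang=lambda a,b: np.degrees(np.arctan2(*(b-a)[[1,0]]))
L=[P(256,570,.012),P(276,153,.012)];Rr=[P(504,570,.012),P(522,165,.012)]
print("lines",ang(*L),ang(*Rr), [p.round(4) for p in L+Rr])
f=[P(287,328,.072),P(498,378,.072)];print("flange front top",[p.round(4) for p in f],ang(*f)+90,np.linalg.norm(f[0]-f[1]),sum(f)/2)
o=[P(375,277,.042),P(435,270,.042),P(365,168,.042),P(423,163,.042)]
# corners: nearL, nearR, farL, farR
o=[P(368,277,.042),P(438,270,.042),P(357,169,.042),P(428,163,.042)]
print("offcut",sum(o)/4,ang(o[0],o[2]),ang(o[1],o[3]),np.linalg.norm(o[0]-o[1]),np.linalg.norm(o[0]-o[2]))
p=[P(297,100,.063),P(513,104,.063)];print("pad top edge",[x.round(4) for x in p],ang(*p)+90)
s=read_state();print("toolx yaw",np.degrees(np.arctan2(*R.from_quat(s["eef_rot"]).as_matrix()[[1,0],0])))
E
python3 b.py
```

```text
lines -3.397515708047242 -4.0061967725489405 [array([0.4175, 0.0587, 0.012 ]), array([0.6029, 0.0477, 0.012 ]), array([ 0.4155, -0.0494,  0.012 ]), array([ 0.5953, -0.062 ,  0.012 ])]
flange front top [array([0.5155, 0.0411, 0.072 ]), array([ 0.4929, -0.0462,  0.072 ])] -14.531510706060061 0.09016830561667832 [ 0.50420943 -0.00251073  0.072     ]
offcut [ 0.56604696 -0.00596565  0.042     ] 4.738425699596588 4.036676675528881 0.030296878766565914 0.04762980812577903
pad top edge [array([0.6147, 0.036 , 0.063 ]), array([ 0.6111, -0.0559,  0.063 ])] -2.2300068570345246
toolx yaw -76.7760777424557
```

Call:
carry_out([
  [-1,-0.85,-0.95,0,0],
  [-1,-0.85,-0.95,0,0],
  [-1,-0.85,-0.95,0,0],
  [-1,-0.85,-0.95,0,0],
  [-1,-0.85,-0.95,0,0],
  [-1,-0.85,-0.95,0,0],
  [-1,-0.85,-0.95,0,0],
  [-1,-0.85,-0.95,0,0],
  [-1,-0.85,-0.95,0,0],
  [-1,-0.85,-0.95,0,0],
  [-1,-0.85,-0.95,0,0],
  [-1,-0.85,-0.95,0,0],
  [-1,-0.85,-0.95,0,0],
  [-1,-0.85,-0.95,0,0],
  [-1,-0.85,-0.95,0,0],
  [-1,-0.85,-0.95,0,0],
  [-1,0,0,0,1],
  [-1,0,0,0,0.8],
  [-1,0,0,0,0],
])

```text
time: 2.68
ee_pos: [0.5079, -0.0817, 0.2359]
eef_rot: [0.73, -0.684, 0.003, 0.0]
ft_force: [-0.4, -0.7, -0.1]
width: 0.0868
```

Call:
carry_out([
  [-1,-0.8,-0.7,0.7,0],
  [-1,-0.8,-0.7,0.7,0],
  [-1,-0.8,-0.7,0.7,0],
  [-1,0,0,0,0],
  [-1,0,0,0,0],
])

```text
time: 3.1
ee_pos: [0.5692, -0.0075, 0.1711]
eef_rot: [0.731, -0.682, 0.006, 0.001]
ft_force: [-0.3, -0.9, 1.1]
width: 0.0871
```

```bash
cat >> h.py <<'E'
def go(s,p,yaw=None):
    M=R.from_quat(s["eef_rot"]).as_matrix()
    y=np.degrees(np.arctan2(M[1,0],M[0,0]))
    print("at",np.round(s["ee_pos"],4),"yaw",round(y,2),"d units",(M.T@(np.array(p)-s["ee_pos"])/.03).round(2),"turn units",None if yaw is None else round((y-yaw)/5,2))
E
python3 - <<'E'
from h import *
s=read_state();im=camera("wrist");cv2.imwrite("pics/w1.png",im)
for q,z in [("pad",.012),("bracket",.012),("offcut_mid",.027),("offcut",.012),("fixture",0)]:
    print(q,[(round(float(x["conf"]),2),np.round(x["xy"]),ray("wrist",x["xy"],z,s).round(4)) for x in pinpoint(q,"wrist")[:2]])
for r in silhouettes("offcut","wrist")[:2]:
    c=max(cv2.findContours(r["mask"].astype(np.uint8),0,2)[0],key=cv2.contourArea)
    b=cv2.boxPoints(cv2.minAreaRect(c));print(r["conf"],b.round(),[ray("wrist",p,.042,s)[:2].round(4) for p in b])
go(s,[.566,-.006,.029],-85.6)
E
```

```text
pad [(0.58, array([328., 183.]), array([ 0.6122, -0.0099,  0.012 ]))]
bracket [(0.6, array([312., 299.]), array([ 0.5055, -0.0017,  0.012 ]))]
offcut_mid [(0.97, array([322., 236.]), array([ 0.5693, -0.0076,  0.027 ]))]
offcut [(0.64, array([323., 232.]), array([ 0.5694, -0.008 ,  0.012 ]))]
fixture []
0.59 [[301. 208.]
 [338. 208.]
 [338. 269.]
 [301. 269.]] [array([0.594, 0.011]), array([ 0.5959, -0.0179]), array([ 0.5458, -0.0218]), array([0.5438, 0.0084])]
at [ 0.5692 -0.0075  0.1711] yaw -86.08 d units [-0.1   0.14  4.73] turn units -0.1
```

View pics/w1.png

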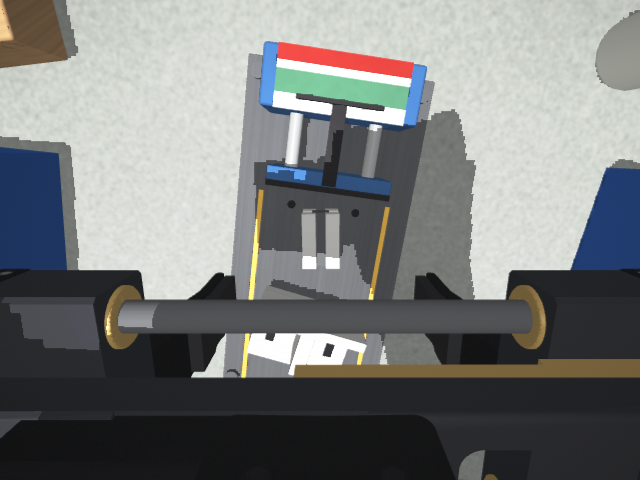

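The wrist view shows the offcut at (321,238), aligned with the tool and directly under the TCP; the pad edge is at (328,185). I'm descending.

Call:
carry_out([
  [-1,0,0,0.9,0],
  [-1,0,0,0.9,0],
  [-1,0,0,0.9,0],
  [-1,0,0,0.9,0],
  [-1,0,0,0.6,0],
  [-1,0,0,0.4,0],
  [-1,0,0,0,0],
], force=20)

```text
time: 4.03
ee_pos: [0.5742, -0.0157, 0.0356]
eef_rot: [0.727, -0.686, 0.013, -0.002]
ft_force: [0.1, -0.4, -0.2]
width: 0.0871
```

Call:
carry_out([
  [-1,-0.28,0.15,0.2,0],
  [-1,0,0,0,0],
  [0.3,0,0,0,0],
  [0.6,0,0,0,0],
  [0.6,0,0,0,0],
  [0.6,0,0,0,0],
  [0.6,0,0,0,0],
  [0.6,0,0,0,0],
], force=20)

```text
time: 4.7
ee_pos: [0.5723, -0.0071, 0.0349]
eef_rot: [0.727, -0.686, 0.016, -0.005]
ft_force: [0.3, 0.3, -0.4]
width: 0.0547
```

Call:
carry_out([
  [0.2,0,0,0.3,0],
  [0.2,0,0,0,0],
  [0.9,0,0,0,0],
  [0.9,0,0,0,0],
  [0.9,0,0,0,0],
  [0.9,0,0,0,0],
  [0.9,0,0,0,0],
  [0.9,0,0,0,0],
  [0.9,0,0,0,0],
  [0.9,0,0,0,0],
])

```text
time: 5.53
ee_pos: [0.5744, -0.0042, 0.0269]
eef_rot: [0.728, -0.686, 0.017, -0.007]
ft_force: [-2.4, 0.5, 6.1]
width: 0.0299
```

Call:
carry_out([
  [0.9,0,0,-0.5,0],
  [0.9,0,0,-0.9,0],
  [0.9,0,0,-0.9,0],
  [0.9,0,0,-0.9,0],
  [0.9,0.3,0,-0.9,0],
  [0.9,0.9,0.1,0,0],
  [0.9,0.9,0.1,0,0],
  [0.9,0.9,0.1,0,0],
  [0.9,0.9,0.1,0,0],
  [0.9,0.9,0.1,0,0],
  [0.9,0.9,0.1,0,0],
  [0.9,0.9,0.1,0,0],
  [0.9,0.9,0.1,0,0],
  [0.9,0,0,0,0],
])

```text
time: 6.7
ee_pos: [0.5537, -0.2412, 0.1483]
eef_rot: [0.728, -0.685, 0.012, -0.001]
ft_force: [-0.4, -1.6, -0.5]
width: 0.0301
```

```bash
python3 - <<'E'
from h import *
s=read_state();print(s["width"],s["ft_force"],s["eef_rot"],R.from_quat(s["eef_rot"]).as_matrix()[:,2]);go(s,[.538,-.322,.05])
im=camera("scene");cv2.imwrite("pics/s1.png",im)
for c in["scene"]:print([(round(float(x["conf"]),2),ray(c,x["xy"],.004).round(4)) for x in pinpoint("empty_bin_floor",c)[:2]])
E
```

```text
0.03005856581639473 [-0.43333277 -1.61291153 -0.51956653] [ 0.72819555 -0.68525476  0.01246364 -0.00134461] [ 0.01999473 -0.01512327 -0.9996857 ]
at [ 0.5537 -0.2412  0.1483] yaw -86.53 d units [2.6  0.75 3.31] turn units None
[(0.95, array([ 0.5428, -0.3177,  0.004 ]))]
```

View pics/s1.png

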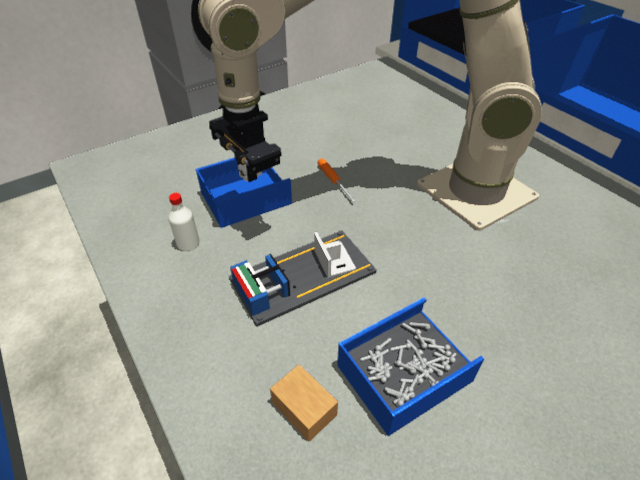

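The scene view shows the gripper holding the offcut over the empty bin at (245,180), and the fixture is clear. Next I centre it, lower it and let go.

Call:
carry_out([
  [0.9,0.87,0.22,0,0],
  [0.9,0.87,0.22,0,0],
  [0.9,0.87,0.22,0,0],
  [0.9,0,0,0.8,0],
  [0.9,0,0,0.8,0],
  [0.9,0,0,0.8,0],
  [0.9,0,0,0.5,0],
  [0.9,0,0,0,0],
])

```text
time: 7.47
ee_pos: [0.5456, -0.307, 0.0576]
eef_rot: [0.735, -0.678, 0.011, -0.005]
ft_force: [0.3, 0.7, -1.0]
width: 0.0303
```

Call:
carry_out([
  [0.9,0.4,0,0.1,0],
  [0.9,0,0,0,0],
  [0,0,0,0,0],
  [0,0,0,0,0],
  [0,0,0,0,0],
  [0,0,0,0,0],
  [0,0,0,-0.9,0],
  [0,0,0,-0.9,0],
  [0,0,0,-0.9,0],
  [0,0,0,-0.9,0],
  [0,0,0,0,0],
])

```text
time: 8.38
ee_pos: [0.5467, -0.3156, 0.172]
eef_rot: [0.736, -0.676, 0.013, -0.006]
ft_force: [1.2, -0.3, 0.6]
width: 0.0436
```

```bash
python3 - <<'E'
from h import *
s=read_state();print(s["width"],R.from_quat(s["eef_rot"]).as_matrix()[:,2])
# bracket rib centre: flange front (.504,-.0025), yaw -14.5 ; rib centre 27 mm behind
for w in(-14.5,):
    a=np.radians(w);p=np.array([.505,-.002])-.027*np.array([np.cos(a),np.sin(a)]);print(p);go(s,[*p,.16],-90+w)
im=camera("wrist")
print([(x["conf"],ray("wrist",x["xy"],.02,s).round(3)) for x in pinpoint("offcut_mid","wrist")[:2]])
E
```

```text
0.04361946935947653 [ 0.02661672 -0.00825588 -0.99961162]
[0.47886001 0.00476026]
at [ 0.5467 -0.3156  0.172 ] yaw -85.15 d units [-10.83   1.36   0.25] turn units 3.87
[(0.74, array([ 0.545, -0.318,  0.02 ]))]
```

Call:
carry_out([
  [0,-0.9,0.11,0,0],
  [0,-0.9,0.11,0,0],
  [0,-0.9,0.11,0,0],
  [0,-0.9,0.11,0,0],
  [0,-0.9,0.11,0,0],
  [0,-0.9,0.11,0,0],
  [0,-0.9,0.11,0,0],
  [0,-0.9,0.11,0,0],
  [0,-0.9,0.11,0,0],
  [0,-0.9,0.11,0,0],
  [0,-0.9,0.11,0,0],
  [0,-0.9,0.15,0,0],
  [0,0,0,0,1],
  [0,0,0,0,1],
  [0,0,0,0,1],
  [0,0,0,0,0.9],
  [0,0,0,0,0],
])

```text
time: 9.9
ee_pos: [0.4626, 0.0198, 0.1475]
eef_rot: [-0.605, 0.796, -0.002, -0.001]
ft_force: [0.2, 0.4, -0.0]
width: 0.0439
```

```bash
python3 - <<'E'
from h import *
s=read_state();print(s["width"],R.from_quat(s["eef_rot"]).as_matrix()[:,2]);im=camera("wrist");cv2.imwrite("pics/w2.png",im)
go(s,[.479,.0048,.04],-104.5)
for q,z in [("pad",.012),("bracket",.012)]:
    print(q,[(round(float(x["conf"]),2),np.round(x["xy"]),ray("wrist",x["xy"],z,s).round(4)) for x in pinpoint(q,"wrist")[:2]])
E
```

```text
0.043912694251778565 [ 4.56441270e-04 -3.73656302e-03 -9.99992915e-01]
at [0.4626 0.0198 0.1475] yaw -105.5 d units [ 0.32 -0.66  3.59] turn units -0.2
pad [(0.85, array([307.,  36.]), array([ 0.6086, -0.0082,  0.012 ])), (0.32, array([325., 118.]), array([ 0.5521, -0.006 ,  0.012 ]))]
bracket [(0.81, array([338., 180.]), array([ 0.5048, -0.0036,  0.012 ]))]
```

View pics/w2.png

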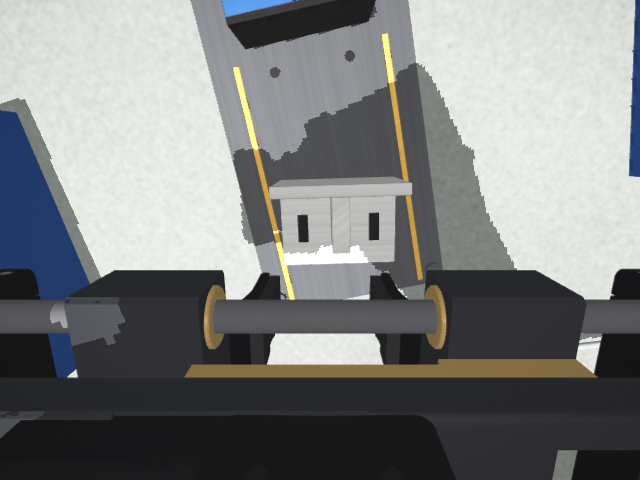

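The wrist view shows the bracket square to the tool. Its flange edge runs from (270,185) to (411,185) and the rib is at (341,220). I'll centre on the rib and go down.

Call:
carry_out([
  [0,0.33,-0.66,0,0],
  [0,0,0,0.7,0],
  [0,0,0,0.7,0],
  [0,0,0,0.5,0],
  [0,0,0,0,0],
])

```text
time: 10.47
ee_pos: [0.4812, 0.0031, 0.0893]
eef_rot: [-0.612, 0.791, -0.003, 0.0]
ft_force: [-1.3, -0.4, -1.3]
width: 0.0433
```

```bash
python3 - <<'E'
from h import *
s=read_state();print(s["width"],R.from_quat(s["eef_rot"]).as_matrix()[:,2])
go(s,[.479,.0038,.041],-105)
E
```

```text
0.04333212802993642 [ 0.00357204 -0.00419633 -0.99998482]
at [0.4812 0.0031 0.0893] yaw -104.51 d units [-0.01  0.09  1.61] turn units 0.1
```

Call:
carry_out([
  [0,0,0.09,0.5,0.1],
  [0,0,0,0.5,0],
  [0,0,0,0.4,0],
  [0,0,0,0.1,0],
  [0,0,0,0,0],
], force=15)

```text
time: 10.88
ee_pos: [0.4797, 0.0032, 0.0443]
eef_rot: [-0.611, 0.792, -0.003, 0.001]
ft_force: [-1.1, 0.4, -0.4]
width: 0.0436
```

Call:
carry_out([
  [1,0,0,0,0],
  [1,0,0,0,0],
  [1,0,0,0,0],
  [1,0,0,0,0],
  [1,0,0,0,0],
  [1,0,0,0,0],
  [1,0,0,0,0],
  [1,0,0,0,0],
  [1,0,0,0,0],
], force=30)

```text
time: 11.63
ee_pos: [0.4817, 0.0032, 0.0476]
eef_rot: [-0.611, 0.791, -0.004, 0.002]
ft_force: [-0.6, 0.4, -0.8]
width: 0.0116
```

```bash
python3 - <<'E'
from h import *
s=read_state();print(s["width"],s["ft_force"],s["torque"],R.from_quat(s["eef_rot"]).as_matrix()[:,2])
im=camera("top");cv2.imwrite("pics/t2.png",cv2.resize(im[130:290,240:420],None,fx=4,fy=3.75,interpolation=cv2.INTER_CUBIC))
go(s,[.479,.0038,.041],-93.5)
E
```

```text
0.011585674045519925 [-0.63609246  0.38107987 -0.79089314] [ 0.15169296 -0.1292399  -0.02514954] [ 0.00866098 -0.00425695 -0.99995343]
at [0.4817 0.0032 0.0476] yaw -104.62 d units [0.   0.09 0.22] turn units -2.22
```

Call:
carry_out([
  [1,0,0,0.05,-0.6],
  [1,0,0,0.05,-0.6],
  [1,0,0,0.05,-0.5],
  [1,0,0,0.05,-0.5],
  [1,0,0,0,0],
], force=30)

```text
time: 12.1
ee_pos: [0.4852, 0.0037, 0.048]
eef_rot: [-0.687, 0.727, -0.007, 0.003]
ft_force: [-0.2, -0.2, -4.1]
width: 0.0117
```

```bash
cat > m.py <<'E'
from h import *
import sys
s=read_state();print(s["width"],s["ft_force"],s["torque"],"z",R.from_quat(s["eef_rot"]).as_matrix()[:,2])
go(s,[float(a) for a in sys.argv[1:4]],float(sys.argv[4]))
E
python3 m.py .585 -.0065 .042 -93.6
```

```text
0.011736055012252887 [-0.24249008 -0.19768778 -4.10492652] [ 0.04817711  0.05110749 -0.02771679] z [ 0.01393702 -0.00648959 -0.99988182]
at [0.4852 0.0037 0.048 ] yaw -93.28 d units [ 0.15 -3.34  0.25] turn units 0.06
```

Call:
carry_out([
  [1,0,0,0.1,0],
  [1,0,0,0.08,0],
  [1,0,0,0.05,0],
])

```text
time: 12.35
ee_pos: [0.4866, 0.0035, 0.0464]
eef_rot: [-0.686, 0.728, -0.009, 0.002]
ft_force: [-11.1, -0.6, 22.6]
width: 0.0117
```

```bash
python3 m.py .585 -.0065 .042 -93.6
```

```text
0.011714446936932453 [-11.0532326   -0.64257324  22.59693102] [ 0.21392237  2.50548027 -0.03872046] z [ 0.01469229 -0.01045415 -0.99983741]
at [0.4866 0.0035 0.0464] yaw -93.39 d units [ 0.14 -3.29  0.2 ] turn units 0.04
```

Call:
carry_out([
  [1,0.02,-0.25,0,0],
  [1,0.02,-0.25,0,0],
  [1,0.02,-0.25,0.01,0],
  [1,0.02,-0.25,0.01,0],
], force=15)

```text
time: 12.68
ee_pos: [0.5144, -0.0006, 0.0462]
eef_rot: [-0.686, 0.728, -0.007, -0.001]
ft_force: [-14.0, 3.1, 19.1]
width: 0.0117
```

```bash
python3 m.py .585 -.0065 .042 -93.6
```

```text
0.011656050944637966 [-14.0128453    3.09859407  19.14225119] [0.93013927 3.31704648 0.06116515] z [ 0.00840456 -0.01252093 -0.99988629]
at [ 0.5144 -0.0006  0.0462] yaw -93.45 d units [ 0.05 -2.36  0.16] turn units 0.03
```

Call:
carry_out([
  [1,0.02,-0.25,-0.02,0],
  [1,0.02,-0.25,-0.01,0],
  [1,0.01,-0.25,0,0],
  [1,0.01,-0.25,0,0],
])

```text
time: 13.02
ee_pos: [0.5429, -0.0033, 0.0465]
eef_rot: [-0.685, 0.728, -0.004, -0.005]
ft_force: [-15.7, 0.7, 19.4]
width: 0.0119
```

```bash
python3 m.py .585 -.0065 .042 -93.6
```

```text
0.01193317666801461 [-15.68621993   0.66797732  19.43647814] [0.50293422 3.48578024 0.02138673] z [-0.00202483 -0.01240477 -0.99992101]
at [ 0.5429 -0.0033  0.0465] yaw -93.45 d units [ 0.02 -1.41  0.15] turn units 0.03
```

Call:
carry_out([
  [1,0.0,-0.25,-0.04,0],
  [1,0.0,-0.25,-0.03,0],
  [1,0.0,-0.25,-0.02,0],
])

```text
time: 13.27
ee_pos: [0.5673, -0.0052, 0.048]
eef_rot: [-0.685, 0.728, -0.003, -0.005]
ft_force: [1.1, 0.5, -3.2]
width: 0.0119
```

```bash
python3 m.py .585 -.0065 .042 -93.6; python3 - <<'E'
from h import *
s=read_state();im=camera("wrist");cv2.imwrite("pics/w3.png",im)
im=camera("scene");cv2.imwrite("pics/s3.png",cv2.resize(im[210:330,220:390],None,fx=4.5,fy=4.5,interpolation=cv2.INTER_CUBIC))
E
```

```text
0.011864486036236672 [ 1.07767464  0.547289   -3.24335417] [0.05701578 0.0118814  0.03181173] z [-0.00350718 -0.01218519 -0.99991961]
at [ 0.5673 -0.0052  0.048 ] yaw -93.5 d units [ 0.01 -0.59  0.2 ] turn units 0.02
```

View pics/w3.png

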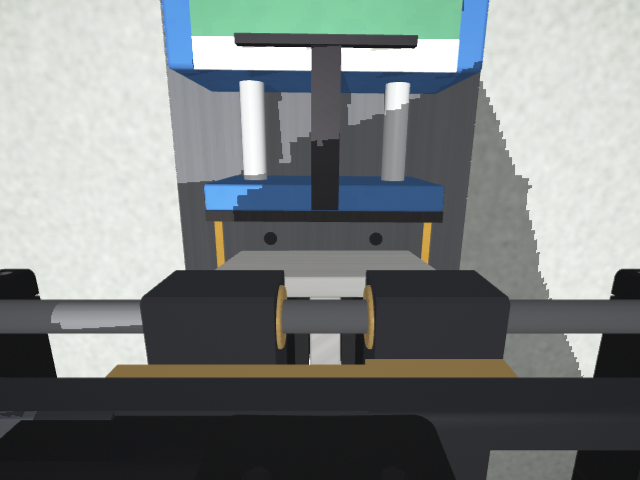

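View pics/s3.png

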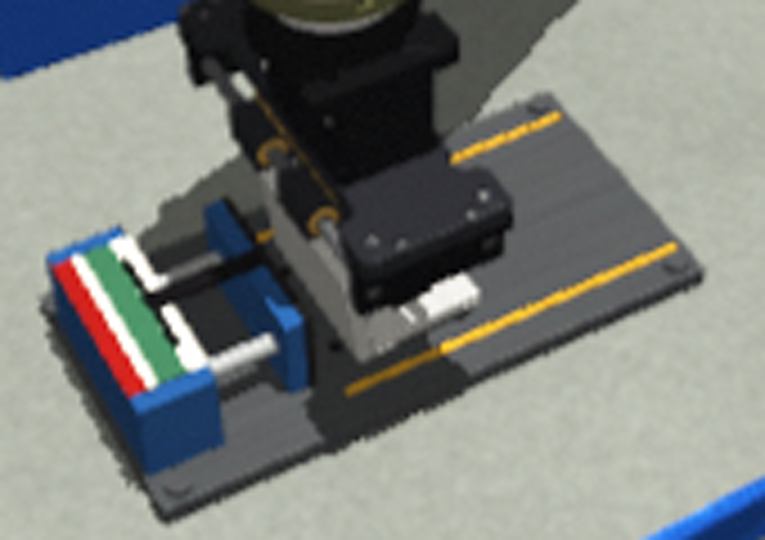

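The wrist view shows the flange edge (row 251) parallel to the pad edge (row 212), about 15 mm short of it, and the pointer is in the white zone. The force reading says the bracket hangs slightly, so I'll set it down, let go and regrip so it lies flat.

Call:
carry_out([
  [1,0,0,0.06,0],
  [1,0,0,0.03,0],
  [0.5,0,0,0.0,0],
  [0.5,0,0,0,0],
  [0.5,0,0,0.02,0],
  [0.5,0,0,0.02,0],
])

```text
time: 13.87
ee_pos: [0.5676, -0.0051, 0.0457]
eef_rot: [-0.685, 0.729, -0.004, -0.005]
ft_force: [-0.3, -0.1, -0.2]
width: 0.0208
```

```bash
python3 m.py .585 -.0065 .042 -93.6
```

```text
0.020847988141369723 [-0.29005025 -0.1048751  -0.2067352 ] [ 0.10996047  0.08394138 -0.05691059] z [-0.00248222 -0.01275592 -0.99991556]
at [ 0.5676 -0.0051  0.0457] yaw -93.54 d units [ 0.01 -0.58  0.12] turn units 0.01
```

Call:
carry_out([
  [0.5,0,0,0.09,0],
  [1,0,0,0.01,0],
  [1,0,0,0.01,0],
  [1,0,0,0.01,0],
  [1,0,0,0.01,0],
  [1,0,0,0.01,0],
], force=20)

```text
time: 14.37
ee_pos: [0.5677, -0.005, 0.0419]
eef_rot: [-0.685, 0.729, -0.004, -0.005]
ft_force: [-3.2, -1.6, 5.6]
width: 0.012
```

```bash
python3 m.py .585 -.0065 .042 -93.6
```

```text
0.012040452968937838 [-3.15073099 -1.64246452  5.57587305] [0.24132836 0.72751924 0.09341907] z [-0.00234202 -0.01270252 -0.99991658]
at [ 0.5677 -0.005   0.0419] yaw -93.55 d units [ 0.02 -0.58 -0.  ] turn units 0.01
```

Call:
carry_out([
  [1,0.0,-0.12,0,0],
  [1,0,-0.15,0,0],
  [1,0,-0.15,0,0],
  [1,0,-0.12,0,0],
  [1,0,-0.1,0,0],
])

```text
time: 14.78
ee_pos: [0.5821, -0.0058, 0.0421]
eef_rot: [-0.686, 0.728, -0.001, -0.01]
ft_force: [-7.4, -1.0, 8.0]
width: 0.012
```

```bash
python3 m.py .603 -.0075 .042 -93.6
```

```text
0.012036729013401058 [-7.37959288 -1.0139881   7.99575219] [0.27745926 1.74946845 0.211117  ] z [-0.01395551 -0.01468369 -0.9997948 ]
at [ 0.5821 -0.0058  0.0421] yaw -93.44 d units [ 0.02 -0.7  -0.01] turn units 0.03
```

Call:
carry_out([
  [1,0,-0.15,0,0],
  [1,0,-0.15,0,0],
  [1,0,-0.12,0,0],
])

```text
time: 15.03
ee_pos: [0.5913, -0.0063, 0.0422]
eef_rot: [-0.686, 0.728, 0.002, -0.014]
ft_force: [-11.0, -0.5, 11.7]
width: 0.0117
```

```bash
python3 m.py .603 -.0075 .042 -93.6; python3 - <<'E'
from h import *
im=camera("wrist");cv2.imwrite("pics/w4.png",im)
print([x["xy"] for x in pinpoint("pad","wrist")[:1]])
E
```

```text
0.01165384916934049 [-11.04904319  -0.48258682  11.68250102] [0.32172031 2.45953178 0.2286667 ] z [-0.02259176 -0.01612843 -0.99961467]
at [ 0.5913 -0.0063  0.0422] yaw -93.36 d units [ 0.02 -0.39 -0.  ] turn units 0.05
[[324.0, 242.8]]
```

View pics/w4.png

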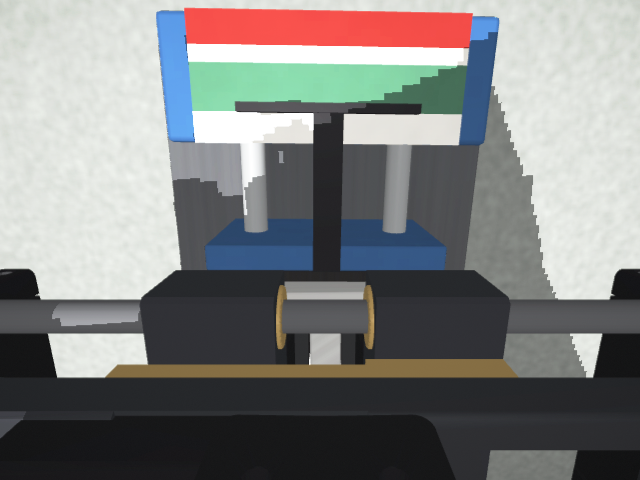

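```bash
python3 - <<'E'
from h import *
s4=read_state()
s3=dict(ee_pos=np.array([.5673,-.0052,.048]),eef_rot=np.array([-.685,.728,-.003,-.005]))
for n,s,plate,near,ptr in(("w3",s3,(325,178),(325,72),(325,41)),("w4",s4,(325,220),(325,143),(328,107))):
    print(n,"plate back",ray("wrist",plate,.063,s).round(4),"scale near",ray("wrist",near,.062,s).round(4),"ptr",[ray("wrist",ptr,z,s)[0].round(4) for z in(.062,.068,.074,.08)])
im=camera("top");cv2.imwrite("pics/t4.png",im)
a=cv2.imread("pics/top0.png")
c=np.hstack([cv2.resize(x[125:205,295:375],None,fx=5,fy=5,interpolation=cv2.INTER_CUBIC) for x in(a,im)]);cv2.imwrite("pics/t4c.png",c)
E
```

```text
w3 plate back [ 0.6257 -0.0092  0.063 ] scale near [ 0.6616 -0.0114  0.062 ] ptr [np.float64(0.6713), np.float64(0.6697), np.float64(0.6681), np.float64(0.6664)]
w4 plate back [ 0.636  -0.0091  0.063 ] scale near [ 0.6626 -0.0107  0.062 ] ptr [np.float64(0.6741), np.float64(0.6736), np.float64(0.673), np.float64(0.6725)]
```

View pics/t4c.png

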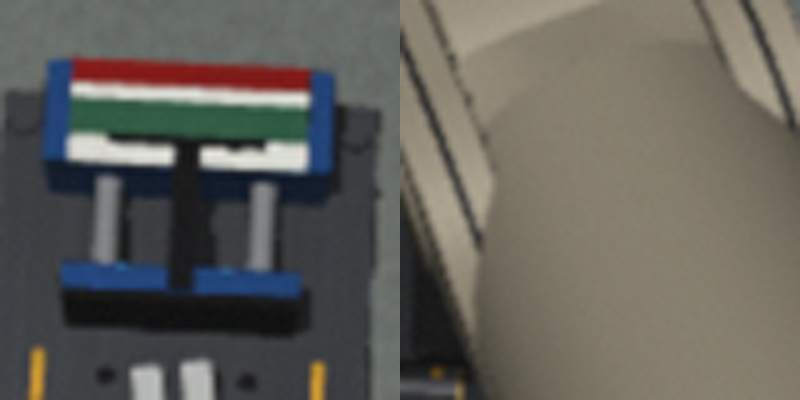

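The top camera is blocked by the arm. By the wrist rays the stop has moved about 9–10 mm, so it needs about 8 mm more.

Call:
carry_out([
  [1,0,-0.12,0,0],
  [1,0,-0.12,0,0],
  [1,0,-0.12,0,0],
])

```text
time: 15.43
ee_pos: [0.5962, -0.0067, 0.0424]
eef_rot: [-0.686, 0.727, 0.006, -0.019]
ft_force: [-17.5, -0.7, 16.5]
width: 0.0116
```

```bash
cat > n.py <<'E'
from h import *
s=read_state();im=camera("wrist");cv2.imwrite("pics/w_last.png",im)
col=im[100:262,215:300].mean(1) if 0 else im[:262,290].astype(int)
# blue plate far edge & scale at side column
for u in(225,425):
    c=im[:270,u].astype(int);b=(c[:,0]>c[:,2]+40)&(c[:,0]>c[:,1]+25)
    runs=np.flatnonzero(np.diff(np.r_[0,b,0]));print(u,"blue runs",runs)
    if len(runs)>=2:
        r=runs[-2];print("plate back",ray("wrist",(u,r),.063,s).round(4))
g=(im[...,1].astype(int)>im[...,0]+15)&(im[...,1].astype(int)>im[...,2]+25)
r=np.flatnonzero(g[:,225]);print("green rows",r[[0,-1]] if len(r) else 0, "ptr dark rows at 260",np.flatnonzero(im[:140,260].max(1)<60))
E
python3 m.py .599 -.0075 .042 -93.6; python3 n.py
```

```text
0.011627789512996005 [-17.50255265  -0.67327522  16.46608137] [0.36684801 3.6735812  0.10365465] z [-0.03594726 -0.01807657 -0.99919019]
at [ 0.5962 -0.0067  0.0424] yaw -93.32 d units [ 0.02 -0.09  0.01] turn units 0.06
225 blue runs [227 270]
plate back [0.6407 0.0266 0.063 ]
425 blue runs [230 270]
plate back [ 0.635  -0.0455  0.063 ]
green rows [ 62 158] ptr dark rows at 260 [112]
```

Call:
carry_out([
  [1,0,-0.1,-0.06,0],
])

```text
time: 15.57
ee_pos: [0.5972, -0.0065, 0.0433]
eef_rot: [-0.686, 0.727, 0.008, -0.021]
ft_force: [-5.9, 0.4, -6.6]
width: 0.0118
```

```bash
python3 m.py .599 -.0075 .042 -93.6; python3 n.py;python3 m.py .599 -.0075 .042 -93.6
```

```text
0.011835211812061904 [-5.91860558  0.36447477 -6.58207393] [ 0.39461938  0.96379573 -0.17858513] z [-0.04130675 -0.01809137 -0.99898271]
at [ 0.5972 -0.0065  0.0433] yaw -93.3 d units [ 0.03 -0.07  0.04] turn units 0.06
225 blue runs [228 270]
plate back [0.6412 0.027  0.063 ]
425 blue runs [230 270]
plate back [ 0.6358 -0.0455  0.063 ]
green rows [ 65 161] ptr dark rows at 260 []
0.011768723587552855 [-5.18070187  0.66093749 -2.48968008] [ 0.1564672   0.98992587 -0.22747985] z [-0.04085558 -0.01793635 -0.99900406]
at [ 0.5977 -0.0065  0.0433] yaw -93.31 d units [ 0.03 -0.05  0.04] turn units 0.06
```

Call:
carry_out([
  [1,0,0.3,0.03,0],
  [1,0,0.3,0.03,0],
  [1,0,0.1,0.02,0],
  [1,0,0,0.02,0],
])

```text
time: 15.95
ee_pos: [0.5791, -0.005, 0.0426]
eef_rot: [-0.686, 0.728, 0.005, -0.018]
ft_force: [-0.3, -0.8, 5.2]
width: 0.012
```

```bash
python3 m.py .599 -.0075 .042 -93.6
```

```text
0.012049481771587428 [-0.25838361 -0.83214323  5.17044437] [0.25409292 0.18484755 0.02712251] z [-0.03349886 -0.0166032  -0.99930084]
at [ 0.5791 -0.005   0.0426] yaw -93.37 d units [ 0.04 -0.67 -0.  ] turn units 0.05
```

Call:
carry_out([
  [0.5,0,0,-0.02,0],
  [0.5,0,0,0,0],
  [0.5,0,0,0.01,0],
  [0.5,0,0,0.01,0],
  [1,0,0,0.01,0],
  [1,0,0,0.01,0],
  [1,0,0,0.01,0],
  [1,0,0,0.01,0],
  [1,0,0,0.01,0],
], force=20)

```text
time: 16.7
ee_pos: [0.577, -0.0049, 0.0408]
eef_rot: [-0.686, 0.727, 0.007, -0.02]
ft_force: [-2.7, -1.3, 3.5]
width: 0.0117
```

```bash
python3 m.py .599 -.0075 .042 -93.6
```

```text
0.011685088742002978 [-2.67277179 -1.26073865  3.50229727] [0.08521427 0.49870308 0.09850074] z [-0.03944665 -0.01726293 -0.99907255]
at [ 0.577  -0.0049  0.0408] yaw -93.34 d units [ 0.04 -0.73 -0.07] turn units 0.05
```

Call:
carry_out([
  [1,0,-0.28,-0.012,0],
  [1,0,-0.28,-0.014,0],
  [1,0,-0.24,-0.012,0],
])

```text
time: 16.95
ee_pos: [0.5968, -0.0061, 0.0408]
eef_rot: [-0.686, 0.727, 0.01, -0.025]
ft_force: [-17.6, -1.9, 16.8]
width: 0.012
```

```bash
python3 m.py .599 -.0075 .042 -93.6; python3 n.py
```

```text
0.012026203501753745 [-17.55153448  -1.86759042  16.81808144] [0.11613598 3.76429766 0.10159503] z [-0.04990128 -0.01895278 -0.99857431]
at [ 0.5968 -0.0061  0.0408] yaw -93.26 d units [ 0.04 -0.07 -0.04] turn units 0.07
225 blue runs [226 270]
plate back [0.6424 0.0266 0.063 ]
425 blue runs [226 270]
plate back [ 0.6379 -0.0442  0.063 ]
green rows [ 62 161] ptr dark rows at 260 [109]
```

Call:
carry_out([
  [1,0,-0.14,-0.04,0],
  [1,0,-0.08,-0.005,0],
])

```text
time: 17.17
ee_pos: [0.5998, -0.0061, 0.041]
eef_rot: [-0.686, 0.727, 0.014, -0.029]
ft_force: [-15.0, -1.8, 18.4]
width: 0.0118
```

```bash
python3 m.py .599 -.0075 .042 -93.6; python3 n.py;python3 m.py .599 -.0075 .042 -93.6
```

```text
0.011801507863428897 [-14.98928573  -1.76433369  18.42064058] [ 0.11076289  2.91376848 -0.18288181] z [-0.06139001 -0.01951488 -0.99792306]
at [ 0.5998 -0.0061  0.041 ] yaw -93.26 d units [ 0.05  0.03 -0.03] turn units 0.07
225 blue runs [226 270]
plate back [0.6458 0.0264 0.063 ]
425 blue runs [226 270]
plate back [ 0.6413 -0.0442  0.063 ]
green rows [ 74 171] ptr dark rows at 260 [100 101 102 103 104 105 106 107 108 109 110]
0.011923255393920962 [-13.55166813  -1.30576349  11.16842234] [ 0.15487951  2.81450964 -0.12717925] z [-0.06159405 -0.01953247 -0.99791014]
at [ 0.5999 -0.0061  0.0411] yaw -93.25 d units [ 0.05  0.03 -0.03] turn units 0.07
```

```bash
python3 - <<'E'
from h import *
w=cv2.imread("pics/w_last.png");im=camera("scene")
a=cv2.resize(im[225:325,225:355],(500,385),interpolation=cv2.INTER_CUBIC);b=cv2.resize(w[0:300,140:520],(300,237))
c=np.zeros((385,800,3),np.uint8);c[:,:500]=a;c[:237,500:]=b;cv2.imwrite("pics/f1.png",c)
E
```

```text
(no output)
```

View pics/f1.png

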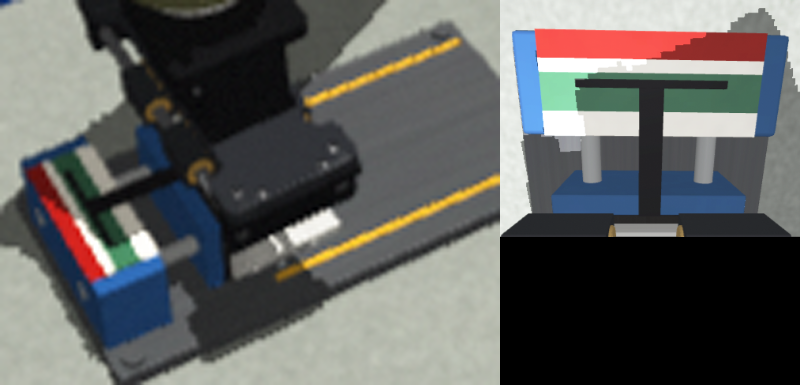

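The scene and wrist views show the bracket against the pad, inside the yellow lines and lying flat, with the pointer in the middle of the green zone. I'll check that it stays steady while the target is held.

```bash
python3 - <<'E'
from h import *
for k in range(16):
    camera("wrist")
    if k%3==0:
        s=read_state();print(s["time"].__round__(2),s["ee_pos"].round(4),s["ft_force"].round(1),R.from_quat(s["eef_rot"]).as_matrix()[:2,2].round(4))
E
python3 n.py
```

```text
17.32 [ 0.5998 -0.0061  0.0411] [-13.   -1.1  11.4] [-0.0609 -0.0195]
17.47 [ 0.5998 -0.0061  0.041 ] [-12.3  -0.2  11.6] [-0.0607 -0.0194]
17.62 [ 0.5998 -0.0061  0.0411] [-12.5  -1.3  10.7] [-0.0606 -0.0194]
17.77 [ 0.5998 -0.0061  0.0411] [-12.5  -1.2  11.9] [-0.0606 -0.0194]
17.92 [ 0.5998 -0.0061  0.0411] [-11.4  -1.   10.9] [-0.0606 -0.0194]
18.07 [ 0.5998 -0.0061  0.0411] [-12.5  -1.   11. ] [-0.0606 -0.0194]
225 blue runs [226 270]
plate back [0.6457 0.0264 0.063 ]
425 blue runs [226 270]
plate back [ 0.6412 -0.0442  0.063 ]
green rows [ 73 170] ptr dark rows at 260 [100 101 102 103 104 105 106 107 108 109 110]
```

```bash
python3 -c "
from bench import *
print(close_job())"
```

```text
the job is handed in; nothing more can be done
None
```

The offcut is in the empty blue bin, and the bracket is held pressed squarely against the pad with the pointer in the green. I handed the job in at about 18 s of the 51 s allowed.

**What I did:** I binned the offcut first, and the wrist camera found it on the bin floor. I then gripped the bracket by its rib, turned it square and slid it along between the yellow lines to the pad. The arm was tilting slowly during the first press. I backed off to just short of the pad, let the bracket settle flat, regripped it and pressed again.

**Last checks:**
- **Stop travel:** about 17 to 18 mm, from the tool position and from the stop plate in the wrist picture. The pointer shows inside the green and was never seen in the red.
- **Steadiness:** over 0.75 s of holding, the tool moved no more than 0.1 mm, with about 12 N along the push and 11 N down onto the plate.
- **Position:** the stop plate's back edge lies straight in the wrist view, and the bracket is between the lines.

**Less certain:**
- **Flatness:** the gripper had tilted about 1.3° since the regrip. I judged the bracket flat from the picture and the downward force, not from a direct measurement.
- **Lifting:** before the first press, the force readings suggest the bracket was lifted a millimetre or two off the plate at times.
- **Spring force:** the 12 N includes some plate friction, so the spring force itself is known only from the travel, about 10.5 N.
- **Top camera:** the arm blocked its view of the scale, so it could not confirm the pointer.

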